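# Weigh a tube carrier before the centrifuge run

## Robot

A 7-joint arm with a two-finger parallel gripper is mounted at the origin on the work surface. World frame = base frame: x ahead of the robot, y to its left, z up, the work surface at z = 0. Lengths are in m, angles in rad, forces in N, time in s.
With the tool pointing down it reaches from about 0.4 to 0.85 m from the base axis. Payload 4.5 kg.
Tool frame: the origin (TCP) lies on the centre line of the jaws, within the pads' length; the fingertips stand 25 mm ahead of it and the grasp point (between the pads) lies 6 mm ahead of it; y points along the fingers, x is the direction in which the jaws open and shut, and the axes are right-handed (so a half turn about y gives the same grasp; the last joint's range is limited). The gripper opens to 88 mm and grips with 3 to 60 N. Pads are 18 mm wide; open, the fingers measure 123 mm over their backs; the gripper's body (75 mm by 187 mm) begins 45 mm behind the grasp point.
Start: joints at [-1.155, 0.689, -0.195, 1.565, 0.157, 0.902, -0.215], TCP at [0.233, 0.58, 0.264] pointing down, gripper open.
Joint ranges: [-3.01, 3.01], [-0.46, 2.08], [-1.47, 1.51], [0.13, 2.56], [-1, 4.14], [0.04, 2.09], [-2.66, 2.66]. Speed limits (rad/s): [2.57, 2.57, 3.14, 3.14, 3.14, 3.14, 3.14].

## Interface

Orientations are given as a rotation vector (axis times angle).
In Python, from plant import status, read_camera, calibration, sign_off gives the robot as it stands. The module is installed in compiled form; this text tells all that it offers.
- The arm moves only by the shell command python3 -m pendant 'ROWS'. ROWS is JSON, a list that holds one entry, the list of rows, each a list of 7 numbers: the shift along the tool's x, y, z in mm, then the turn, a rotation vector about the tool's x, y, z in degrees, then the opening, from 0 (shut) to 1 (fully open). A call has 1 to 12 rows; each row is the pose to reach, as a shift and turn from the pose commanded when the call began, along the tool's axes at that moment; what a row does not reach only later rows make up. A row lasts 1/8 s, in which the tool goes at most 62.5 mm and 10.7 degrees, less where a joint would pass 70% of its speed; a pose out of reach is approached as far as the arm can. A call with a gripper value outside its range is refused whole. The fingers move at their own pace and stop on an object; the grip force is fixed at half the most. Time passes only in rows, so rows that repeat a pose let the fingers close. It gives the time, the measured TCP pose, the force and the opening at its end, in the units of the state.
- status.get_state(): the state, without advancing time (a new reading comes with each control period).
- read_camera(name): name is "scene" or "side" or "wrist"; returns the picture (384x512x3 uint8, red, green, blue); there is no depth.
- calibration(name): a dict with "vertical_fov" (degrees; the focal length in pixels is half the picture's height over the tangent of half this angle, whatever the lens; pixels are square), "cx", "cy" (the principal point, pixels), "R" (3x3) and "t" (3): a world point X has camera coordinates R X + t; the wrist camera has in their place "T_tool_cam" (4x4, takes a point from camera to tool coordinates, whose origin is the TCP and whose axes are the tool frame's). Camera axes: x right, y down, z forward; pixel columns grow to the right and rows downward; lengths in m; the calibration is good to about 2 mm. The wrist camera is an equidistant fisheye: a pixel r from the principal point sees the ray r / f radians off the axis. A picture is of the moment at which its call begins: read the wrist's pose just before it. calibration takes no time and is no camera call.
- sign_off(): hands the job in, once; it reports no verdict.
The state is a dict: "t": time; "joint_positions": joint angles; "joint_velocities": joint speeds; "joint_torque": joint torques, N m; "position": TCP position; "ee_rot": TCP orientation; "ft_force": force on the tool from outside, world axes, zero at the start; "ft_torque": the same for the moment, N m; "finger_gap": finger opening in m.
Only numpy, scipy, OpenCV 4.12 (cv2) and the standard library are available. Lean on these libraries where they do the work, as an engineer would, in place of code of your own. Each camera call takes 0.05 s, during which the arm holds its last target.

## Task

The blue tube carrier is parked under the low clear shelf, where its black top handle cannot be reached. Draw it out by its orange pull grip until the handle is well out from under the shelf, stand it on the open bench and let go; then pick it up by the black handle and set it down gently on the balance pan, centred, with its long side along the pan's long side, and let go. Keep the carrier upright all the time, do not bang or push the sprung pan down to its stop, and do not disturb the other things on the bench.

Things in the scene. Friction and masses are not known exactly. Their poses are not given: they have to be found in the camera images.
- carrier: loose blue tube carrier, 0.5 to 0.75 kg. Origin under the centre of its symmetrical base plate (180 along x, 70 along y, 8 mm thick); z up. On the plate a block 84 x 64 mm, 45 mm high, with six capped tubes to 67 mm, a black handle bar on top and an orange pull grip at the -x end, which points out of the shelf's open front.
- handle (a point): middle of the carrier's black handle bar, straight above its origin by 100 mm. Bar 62 mm long (x), 12 mm wide (y), 16 mm tall (92 to 108 mm above the underside), on two posts at x = +-27 mm; nothing beside it above 67 mm. Centre of mass nearly below it.
- pull_grip (a point): point in the orange upright fin at x = -77 mm of the carrier, 36 mm above its underside. Fin 24 mm long (x), 14 mm wide (y), from 8 to 52 mm above the underside; free space beside it down to the base plate (8 mm).
- shelf: fixed low shelf. Origin on the bench under the middle of its front edge; x points inwards, y along the edge. Clear board 250 (y) x 190 mm (x), underside at 125, top at 137 mm, blue front edge; white side walls at y = +-118 mm from x = 30 mm inwards. Two bottles fixed on it at x = 150, y = +-85 mm, to 240 mm high. The carrier starts with its centre 10 to 30 mm inside the edge.
- balance: fixed white balance with its display towards the robot. Origin on the bench under the pan's centre, x away from the robot. Housing 310 (x, from -200 to +110 mm) x 205 mm, up to 65 mm high.
- pan_top (a point): centre of the pan's upper face, 84 mm above the bench when empty; moves with the pan. Flat steel pan 200 mm along the balance's x, 140 mm along its y, 6 mm thick.
- pan (a joint): how far the pan is pressed down, m: 0 empty, stop at 0.012. Sprung: starts to move at about 1 N, then 1.2 N per mm, damped; the carrier alone presses it about 3 to 5.5 mm. More than 10.5 mm at any time counts as banged or pushed to the stop.
- waste_tub: bystander, loose: yellow round waste tub with red lid cap, 166 mm wide, 169 mm tall; origin under its centre
- beaker: bystander, loose: empty clear glass beaker, 68 mm wide, 90 mm tall; origin under its centre
- check_weight: bystander, loose: brass knobbed check weight, 44 mm wide, 70 mm tall; origin under its centre
- reagent_bottle: bystander, loose: amber bottle with blue cap, 72 mm wide, 150 mm tall; origin under its centre
- tip_box: bystander, loose: open clear box of green pipette-tip tray, 100 x 130 mm, 50 mm tall; origin under its centre
- tube_rack: bystander, loose: white tube rack with five blue-capped tubes and no handle, 70 x 180 mm, about 104 mm tall; origin under its centre

How it is judged:
On the way, in this order (a step that is already met when the one before it is completed fails the run):
1. the carrier stands upright on the bench, let go, its handle out in front of the shelf's front edge by more than 30 mm (x of handle in the frame of shelf below -0.03 m and height (world z) of carrier below 0.006 m and angle between carrier's own z axis and vertical below 0.06 rad and contact force between the fingers and carrier below 0.1 N and linear speed of carrier below 0.02 m/s), for 0.2 s.
2. the carrier is lifted more than 30 mm off the bench, gripped by its black handle (height (world z) of carrier above 0.03 m and distance between the grasp point and handle below 0.04 m and contact force between the fingers and carrier above 0.5 N), for 0.2 s.
At the end, for the whole second after the job is handed in: The carrier rests upright and still on the pan, let go, its centre within 15 mm of the pan's centre and its length within 0.2 rad of the pan's length (either way round), the pan pressed down by its weight alone (2 to 9 mm) (horizontal distance between carrier and pan_top below 0.015 m and angle between the x axis of carrier and the x axis of balance, either way round below 0.2 rad and angle between carrier's own z axis and vertical below 0.06 rad and z of carrier in the frame of pan_top between -0.004 and 0.005 m and value of joint pan between 0.002 and 0.009 m and linear speed of carrier below 0.02 m/s and contact force between the fingers and carrier below 0.1 N); the robot touches nothing.
It fails at once if the pan is banged or pushed to its stop (pressed more than 10.5 mm) (value of joint pan above 0.0105 m).
It fails at once if the carrier is tipped more than 0.5 rad (angle between carrier's own z axis and vertical above 0.5 rad).
It fails at once if another thing on the bench is moved more than 40 mm (distance of any of waste_tub, beaker, check_weight, reagent_bottle, tip_box, tube_rack from where it was at the start of the episode above 0.04 m).
It also fails if it takes over 54 s, if anything falls off the work surface, if the arm or the gripper's body presses on something with over 40 N, if the wrist force passes 120 N, or if a joint passes its speed limit or range.

## Working session

There is one attempt and no reset: what is moved stays moved. The work goes in short steps, Python scripts to look and compute and a shell command to move; the robot and the scene stay as the last step left them, time stands still between calls to the robot, and variables do not carry over. Pictures are saved under pics/ and viewed, and the job is handed in when it is done.

```bash
mkdir -p pics; cat > h.py <<'E'
import numpy as np,cv2
from scipy.spatial.transform import Rotation as Ro
from plant import status, read_camera, calibration, sign_off
def snap(n,fn):
    im=read_camera(n); cv2.imwrite('pics/'+fn,im[:,:,::-1]); return im
def ray(n,u,v,st=None):
    c=calibration(n); f=192/np.tan(np.radians(c['vertical_fov'])/2)
    if n!='wrist':
        R=np.array(c['R']);t=np.array(c['t'])
        d=np.array([(u-c['cx'])/f,(v-c['cy'])/f,1]); return -R.T@t, R.T@d
    T=np.array(c['T_tool_cam']); dx,dy=u-c['cx'],v-c['cy']; r=np.hypot(dx,dy)+1e-9; a=r/f
    d=np.array([np.sin(a)*dx/r,np.sin(a)*dy/r,np.cos(a)])
    Rt=Ro.from_rotvec(st['ee_rot']).as_matrix() 
    return Rt@T[:3,3]+np.array(st['position']), Rt@T[:3,:3]@d
def onz(n,u,v,z,st=None):
    o,d=ray(n,u,v,st); return o+d*(z-o[2])/d[2]
def proj(n,X):
    c=calibration(n); f=192/np.tan(np.radians(c['vertical_fov'])/2)
    p=np.array(c['R'])@X+np.array(c['t']); return c['cx']+f*p[0]/p[2],c['cy']+f*p[1]/p[2]
E
python3 - <<'E'
from h import *
s=status.get_state(); print(s); print(Ro.from_rotvec(s['ee_rot']).as_matrix().round(3))
for n in['scene','side','wrist']: snap(n,n+'0.png'); print(n,calibration(n))
E
```

```text
{'t': 0.0, 'joint_positions': array([-1.15520713,  0.68995602, -0.19452678,  1.56633468,  0.1572942 ,
        0.9024812 , -0.21510024]), 'joint_velocities': array([ 2.01772415e-03, -4.74969877e-04,  1.14848290e-03,  4.98522919e-04,
        9.24806589e-05,  2.24285980e-04,  1.96344046e-03]), 'joint_torque': array([ 3.27306020e-05, -5.27551639e+01, -1.26711264e+00, -1.53434390e+01,
       -5.26968122e-02,  6.40497237e-03,  1.56486899e-04]), 'position': array([0.23268296, 0.5794505 , 0.26293025]), 'ee_rot': array([-1.36706348, -0.92258213,  0.92491071]), 'ft_force': array([ 0.22267294, -0.34848393, -0.51905533]), 'ft_torque': array([ 0.05782268,  0.01535817, -0.00332673]), 'finger_gap': 0.08795648630270518}
[[ 0.372 -0.001 -0.928]
 [ 0.928 -0.002  0.372]
 [-0.002 -1.    -0.   ]]
scene {'vertical_fov': 44.866336301542425, 'cx': 251.8235383130096, 'cy': 194.52840925692536, 'R': array([[ 0.77026109,  0.63753034,  0.01590339],
       [ 0.5158334 , -0.60817656, -0.60335493],
       [-0.37498501,  0.47294433, -0.79731418]]), 't': array([-0.42623142, -0.21760926,  1.75997003])}
side {'vertical_fov': 42.181649884073636, 'cx': 262.4127852176192, 'cy': 179.89240921980317, 'R': array([[ 0.92561964, -0.37841847,  0.00526798],
       [-0.27434073, -0.68050194, -0.67945145],
       [ 0.26070185,  0.62746838, -0.73370156]]), 't': array([-0.47799871,  0.2160065 ,  1.86079642])}
wrist {'vertical_fov': 65.70646984690485, 'cx': 253.56122687242132, 'cy': 188.5047141536472, 'T_tool_cam': array([[ 9.99999814e-01,  2.79403025e-04,  5.42739473e-04,
         1.37447501e-04],
       [-4.51136720e-04, -2.60686866e-01,  9.65423303e-01,
        -1.21320786e-01],
       [ 4.11227244e-04, -9.65423368e-01, -2.60686692e-01,
         6.65020611e-02],
       [ 0.00000000e+00,  0.00000000e+00,  0.00000000e+00,
         1.00000000e+00]])}
```

View pics/scene0.png

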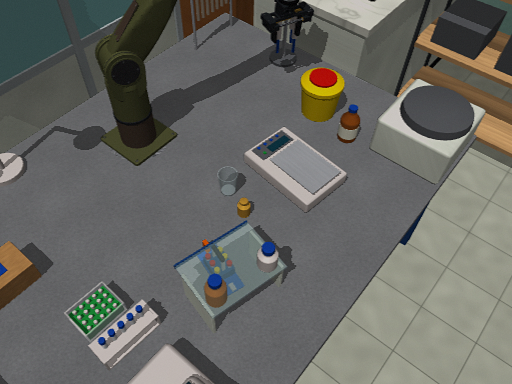

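View pics/side0.png

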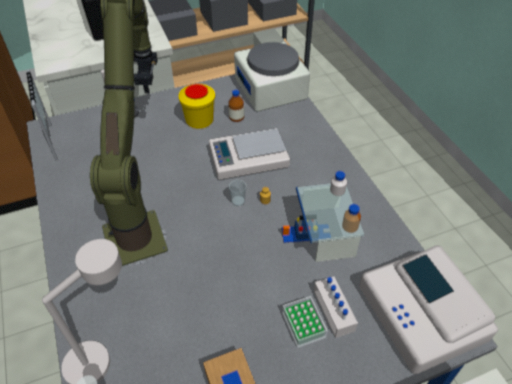

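View pics/wrist0.png

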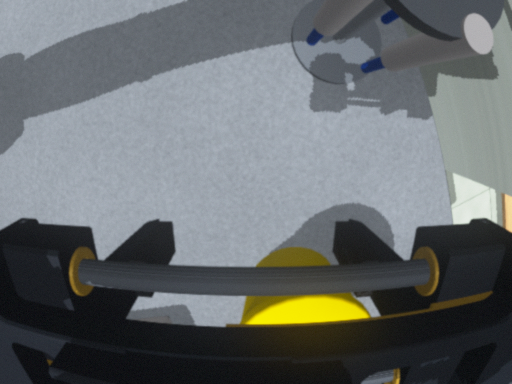

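```bash
python3 - <<'E'
import cv2
a=cv2.imread('pics/scene0.png')[120:330,160:360]; b=cv2.imread('pics/side0.png')[120:270,200:380]
cv2.imwrite('pics/za.png',cv2.resize(a[90:,:140],None,fx=5,fy=5,interpolation=2)[:600,:800]); cv2.imwrite('pics/zs.png',cv2.resize(b[40:,70:],None,fx=5,fy=5,interpolation=2)[:600,:800])
cv2.imwrite('pics/zb.png',cv2.resize(cv2.imread('pics/scene0.png')[110:220,200:360],None,fx=5,fy=5,interpolation=2))
E
```

```text
(no output)
```

View pics/za.png

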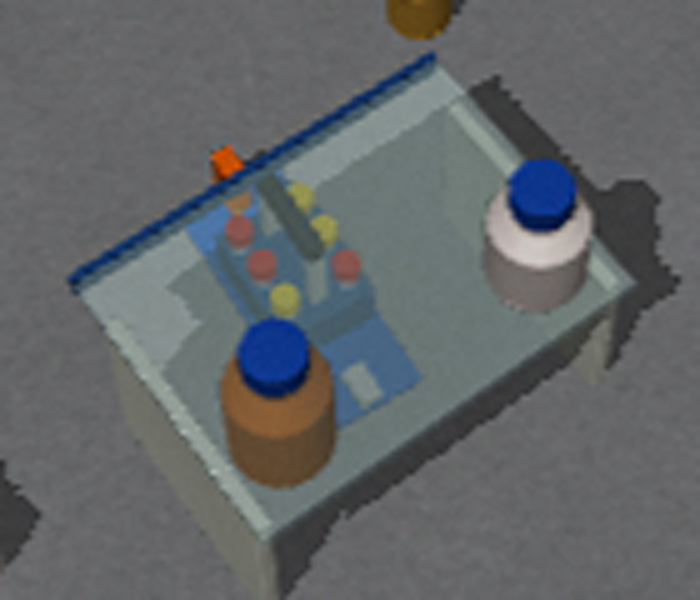

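View pics/zs.png

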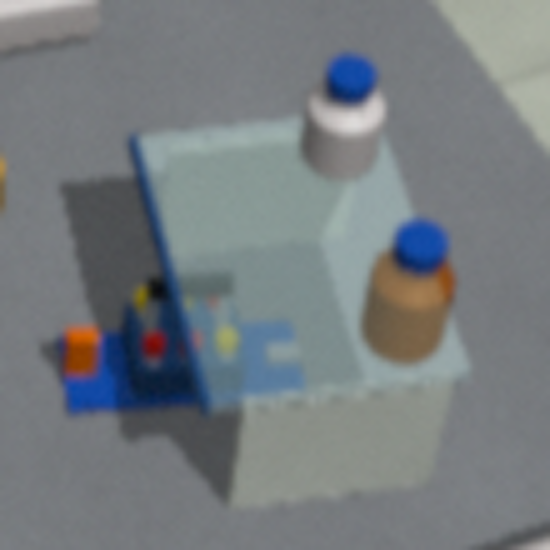

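View pics/zb.png

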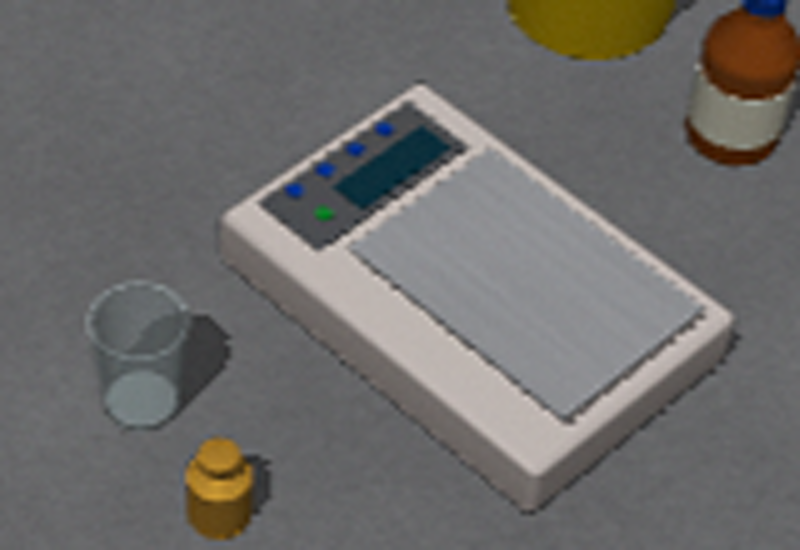

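```bash
python3 - <<'E'
from h import *
def zs(n,o,z,pts):
    out=[]
    for p in pts:
        q=onz(n,o[0]+(p[0]+.5)/5-.5,o[1]+(p[1]+.5)/5-.5,z); out.append(q)
    return np.array(out)
A=(160,210);S=(270,160);B=(200,110)
p=zs('scene',B,.084,[(490,150),(708,315),(572,420),(350,245)]); print('pan',p.round(4),p.mean(0))
e=(p[1]-p[0]+p[2]-p[3]);print('yaw',np.degrees(np.arctan2(e[1],e[0])),np.linalg.norm(p[1]-p[0]),np.linalg.norm(p[2]-p[1]))
for z in(.125,.137):
  e=zs('scene',A,z,[(72,280),(433,55)]);print('edge',z,e.round(4),np.linalg.norm(e[0]-e[1]))
  e=zs('side',S,z,[(207,408),(135,135)]);print('edge side',z,e.round(4),np.linalg.norm(e[0]-e[1]))
print('fin',zs('scene',A,.052,[(228,160)]),zs('side',S,.052,[(81,332)]))
print('plate side z.008',zs('side',S,.008,[(68,410),(65,350),(302,388),(292,322)]))
print('plate scene',zs('scene',A,.008,[(345,425),(420,375)]))
print('handle scene',zs('scene',A,.108,[(265,180),(315,250)]))
n='scene'
for nm,u,v,z in[('beaker',139,395,0),('weight',220,455,.07),('bottle',733,150,0)]:print(nm,zs('scene',B,z,[(u,v)]))
print('tub',onz('scene',322,77,.169),'tip',onz('scene',96,310,.04),'rack',onz('scene',122,333,.05))
E
```

```text
pan [[0.5067 0.3089 0.084 ]
 [0.7085 0.2807 0.084 ]
 [0.6897 0.1488 0.084 ]
 [0.4867 0.174  0.084 ]] [0.59789087 0.22808762 0.084     ]
yaw -7.50760563413614 0.203755904923762 0.13331947695831797
edge 0.125 [[ 0.5509 -0.3395  0.125 ]
 [ 0.6073 -0.0946  0.125 ]] 0.25132248947753594
edge side 0.125 [[ 0.5563 -0.3395  0.125 ]
 [ 0.6165 -0.093   0.125 ]] 0.25376138879480675
edge 0.137 [[ 0.5566 -0.3432  0.137 ]
 [ 0.6124 -0.1009  0.137 ]] 0.2487084769048863
edge side 0.137 [[ 0.5516 -0.3469  0.137 ]
 [ 0.6113 -0.1026  0.137 ]] 0.25156993865360167
fin [[ 0.52994119 -0.19731665  0.052     ]] [[ 0.52856413 -0.19754045  0.052     ]]
plate side z.008 [[ 0.50547059 -0.22994773  0.008     ]
 [ 0.52579439 -0.17840096  0.008     ]
 [ 0.67549978 -0.27706175  0.008     ]
 [ 0.6972013  -0.21893115  0.008     ]]
plate scene [[ 0.68633863 -0.26812745  0.008     ]
 [ 0.69934021 -0.21511506  0.008     ]]
handle scene [[ 0.5816912  -0.21599259  0.108     ]
 [ 0.63472636 -0.23172264  0.108     ]]
beaker [[0.41782866 0.03048878 0.        ]]
weight [[ 0.52746763 -0.01208581  0.07      ]]
bottle [[0.60589065 0.49964838 0.        ]]
tub [0.42837514 0.55564228 0.169     ] tip [ 0.44374519 -0.55208863  0.04      ] rack [ 0.55412016 -0.55038195  0.05      ]
```

```bash
cat >> h.py <<'E'
def tgt(yaw):  # tool z horizontal at angle yaw deg, y down
    z=np.array([np.cos(np.radians(yaw)),np.sin(np.radians(yaw)),0]);y=np.array([0,0,-1.]);return np.column_stack([np.cross(y,z),y,z])
def go(p,yaw,s=None):
    s=s or status.get_state(); R=Ro.from_rotvec(s['ee_rot']).as_matrix()
    d=R.T@(np.array(p)-s['position']); r=Ro.from_matrix(R.T@tgt(yaw)).as_rotvec(degrees=True)
    print('t',round(s['t'],2),'pos',s['position'].round(4),'yaw',np.degrees(np.arctan2(R[1,2],R[0,2])).round(2),'tilt',np.degrees(np.arccos(-R[2,1])).round(2),'F',s['ft_force'].round(2),'gap',round(s['finger_gap'],4))
    print('shift mm',(d*1000).round(1),'rot',r.round(2))
E
python3 - <<'E'
from h import *
go([.48,.2,.32],165); go([.48,-.19,.28],165)
E
```

```text
t 0.15 pos [0.2328 0.5796 0.2631] yaw 158.13 tilt 0.08 F [ 0.12  0.07 -0.52] gap 0.088
shift mm [-260.2  -56.5 -370.9] rot [ 0.   -6.87 -0.08]
t 0.15 pos [0.2328 0.5796 0.2631] yaw 158.13 tilt 0.08 F [ 0.12  0.07 -0.52] gap 0.088
shift mm [-622.1  -16.  -516.2] rot [ 0.   -6.87 -0.08]
```

```bash
python3 -m pendant '[[[-30,-7,-43,0,-1,0,1],[-62,-14,-88,0,-2,0,1],[-94,-21,-133,0,-3,0,1],[-126,-28,-178,0,-4,0,1],[-158,-35,-225,0,-5,0,1],[-190,-42,-270,0,-6,0,1],[-222,-48,-315,0,-7,0,1],[-260,-50,-371,0,-7,0,1],[-300,-50,-400,0,-7,0,1],[-345,-50,-425,0,-7,0,1],[-395,-48,-440,0,-7,0,1],[-445,-45,-455,0,-7,0,1]]]'
python3 - <<'E'
from h import *
go([.526,-.197,.18],165)
E
```

```text
t: 1.65
position: [0.4891, -0.0042, 0.3085]
ee_rot: [-1.321, -1.016, 1.016]
ft_force: [0.3, -0.3, -0.2]
finger_gap: 0.0883
t 1.65 pos [ 0.4891 -0.0042  0.3085] yaw 165.12 tilt 0.01 F [ 0.3  -0.31 -0.22] gap 0.0883
shift mm [-176.9  128.5  -85.2] rot [0.   0.12 0.  ]
```

```bash
python3 -m pendant '[[[-45,25,-20,0,0,0,1],[-90,55,-42,0,0,0,1],[-135,85,-65,0,0,0,1],[-165,110,-80,0,0,0,1],[-177,128,-85,0,0,0,1],[-177,128,-85,0,0,0,1]]]'
python3 - <<'E'
from h import *
go([.526,-.197,.18],165)
snap('wrist','w1.png');snap('side','s1.png')
E
```

```text
t: 2.4
position: [0.5251, -0.195, 0.1795]
ee_rot: [-1.318, -1.014, 1.016]
ft_force: [0.1, 0.9, 0.2]
finger_gap: 0.0884
t 2.4 pos [ 0.5251 -0.195   0.1795] yaw 165.09 tilt 0.17 F [0.12 0.88 0.21] gap 0.0884
shift mm [-1.7 -0.5 -1.4] rot [-0.17  0.09  0.03]
```

View pics/w1.png

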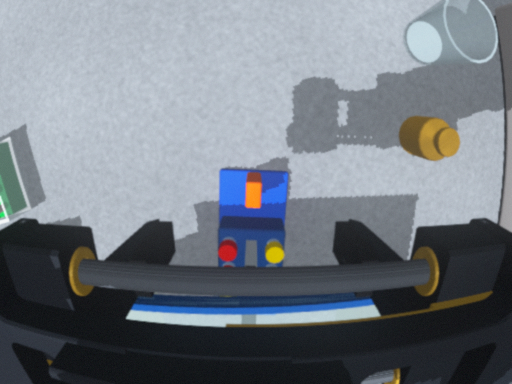

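View pics/s1.png

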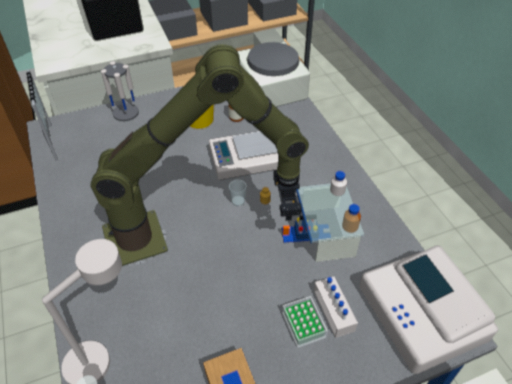

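```bash
python3 - <<'E'
from h import *
s=status.get_state(); im=cv2.imread('pics/w1.png'); h=cv2.cvtColor(im,cv2.COLOR_BGR2HSV)
m=cv2.inRange(h[140:230,200:310],(3,150,215),(18,255,255)); ys,xs=np.nonzero(m); xs=xs+200;ys=ys+140
print(xs.min(),xs.max(),ys.min(),ys.max())
rc=cv2.minAreaRect(np.column_stack([xs,ys]).astype(np.float32)); print(rc)
R=Ro.from_rotvec(s['ee_rot']).as_matrix()
def P(u,v,z):
    q=onz('wrist',u,v,z,s); return q.round(4),(R.T@(q-s['position'])*1000).round(1)
print('fin',P(*rc[0],.052))
for c in cv2.boxPoints(rc): print(P(*c,.052))
print('plate',P(220,169,.008),P(288,170,.008))
print('edge',P(133,320,.137),P(380,317,.137)); 
print('edge125',P(140,295,.125),P(372,292,.125))
E
```

```text
246 260 182 207
((253.0, 194.5), (25.0, 14.0), 90.0)
fin (array([ 0.5329, -0.1951,  0.052 ]), array([ -0.2, 129.3,  -6.6]))
(array([ 0.5204, -0.1981,  0.052 ]), array([ -6.3, 129.3,   4.7]))
(array([ 0.5235, -0.1863,  0.052 ]), array([  5.8, 129.3,   4.7]))
(array([ 0.5457, -0.192 ,  0.052 ]), array([  6. , 129.3, -18.2]))
(array([ 0.5425, -0.204 ,  0.052 ]), array([ -6.5, 129.3, -18.2]))
plate (array([ 0.5108, -0.2238,  0.008 ]), array([-33.8, 173.2,   7.4])) (array([ 0.5293, -0.1574,  0.008 ]), array([ 35.2, 173.3,   6.4]))
edge (array([ 0.5824, -0.3025,  0.137 ]), array([-91.5,  44.2, -81.9])) (array([ 0.6282, -0.1201,  0.137 ]), array([ 96.6,  44.4, -79.7]))
edge125 (array([ 0.568 , -0.2935,  0.125 ]), array([-86.4,  56.2, -65.7])) (array([ 0.6108, -0.1216,  0.125 ]), array([ 90.7,  56.4, -63.4]))
```

```bash
python3 -m pendant '[[[0,30,-2,0,0,0,1],[0,65,-3,0,0,0,1],[0,95,-4,0,0,0,1],[0,115,-4,0,0,0,1],[0,128,-4,0,0,0,1],[0,136,-4,0,0,0,1],[0,136,-4,0,0,0,1]]]'
python3 - <<'E'
from h import *
go([.529,-.196,.043],165)
snap('wrist','w2.png')
E
```

```text
t: 3.38
position: [0.5301, -0.1959, 0.0449]
ee_rot: [-1.321, -1.017, 1.016]
ft_force: [-0.5, -0.2, -0.0]
finger_gap: 0.088
t 3.38 pos [ 0.5301 -0.1959  0.0449] yaw 165.16 tilt 0.02 F [-0.51 -0.18 -0.01] gap 0.088
shift mm [-0.3  1.9  1.1] rot [0.02 0.16 0.01]
```

View pics/w2.png

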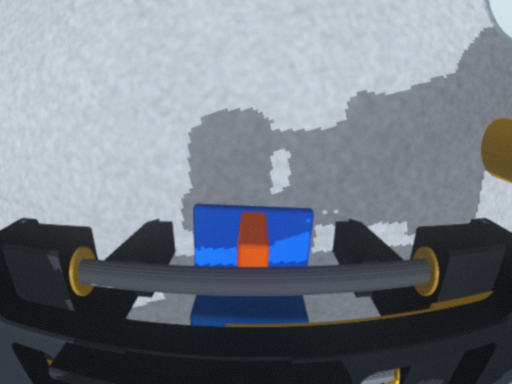

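The fin (column ~253) is centred between the fingers; closing.

```bash
python3 -m pendant '[[[0,1,0,0,0,0,0.5],[0,1,0,0,0,0,0],[0,1,0,0,0,0,0],[0,1,0,0,0,0,0],[0,1,0,0,0,0,0],[0,1,0,0,0,0,0]]]'
```

```text
t: 4.18
position: [0.5299, -0.1963, 0.0437]
ee_rot: [-1.321, -1.016, 1.016]
ft_force: [-0.3, -0.1, 0.0]
finger_gap: 0.0302
```

```bash
python3 -m pendant '[[[0,0,0,0,0,0,0],[0,0,0,0,0,0,0],[0,0,0,0,0,0,0],[0,0,0,0,0,0,0]]]'
```

```text
t: 4.68
position: [0.5297, -0.1968, 0.0437]
ee_rot: [-1.321, -1.015, 1.016]
ft_force: [-0.7, -1.2, -0.0]
finger_gap: 0.0141
```

```bash
python3 -m pendant '[[[0,0,5,0,0,0,0],[0,0,14,0,0,0,0],[0,0,25,0,0,0,0],[0,0,37,0,0,0,0],[0,0,49,0,0,0,0],[0,0,61,0,0,0,0],[0,0,73,0,0,0,0],[0,0,85,0,0,0,0],[0,0,97,0,0,0,0],[0,0,107,0,0,0,0],[0,0,113,0,0,0,0],[0,0,115,0,0,0,0]]]'
python3 - <<'E'
from h import *
go([.529,-.196,.043],165)
snap('side','s2.png'); snap('scene','c2.png')
E
```

```text
t: 6.18
position: [0.4199, -0.1674, 0.0449]
ee_rot: [-1.317, -1.013, 1.017]
ft_force: [1.3, -1.7, -3.7]
finger_gap: 0.0139
t 6.17 pos [ 0.4199 -0.1674  0.0449] yaw 165.13 tilt 0.25 F [ 1.29 -1.69 -3.73] gap 0.0139
shift mm [   0.4    1.4 -112.8] rot [-0.25  0.13  0.01]
```

View pics/s2.png

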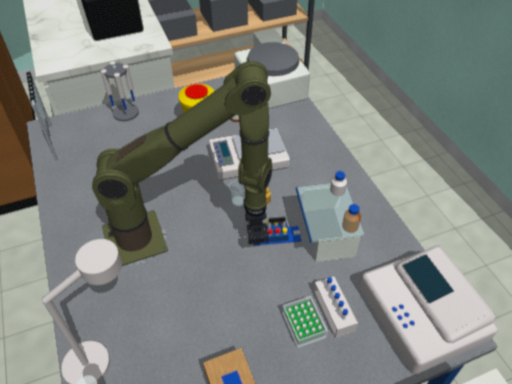

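View pics/c2.png

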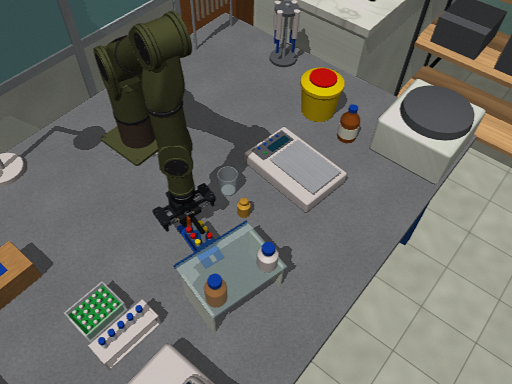

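```bash
python3 -m pendant '[[[0,1.5,0,0,0,0,0],[0,1.5,0,0,0,0,0.5],[0,1.5,0,0,0,0,1],[0,1.5,0,0,0,0,1],[0,1.5,0,0,0,0,1],[0,1.5,0,0,0,0,1],[0,1.5,0,0,0,0,1],[0,-20,0,0,0,0,1],[0,-60,0,0,0,0,1],[0,-110,0,0,0,0,1],[0,-160,0,0,0,0,1],[0,-190,0,0,0,0,1]]]'
python3 - <<'E'
from h import *
go([.42,-.167,.24],165)
snap('wrist','w3.png'); snap('side','s3.png')
E
```

```text
t: 7.78
position: [0.4215, -0.1681, 0.2371]
ee_rot: [-1.32, -1.015, 1.016]
ft_force: [0.6, 0.1, -0.1]
finger_gap: 0.0882
t 7.78 pos [ 0.4215 -0.1681  0.2371] yaw 165.1 tilt 0.07 F [ 0.62  0.11 -0.13] gap 0.0882
shift mm [ 0.6 -2.9  1.7] rot [-0.07  0.1   0.01]
```

View pics/w3.png

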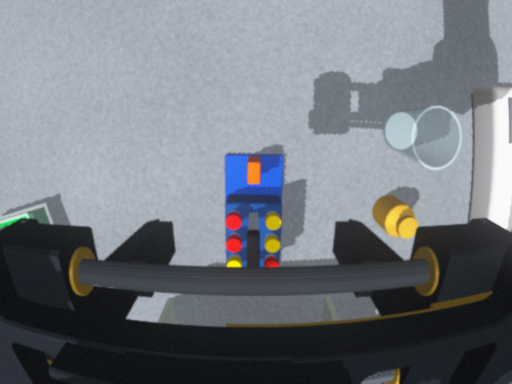

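View pics/s3.png

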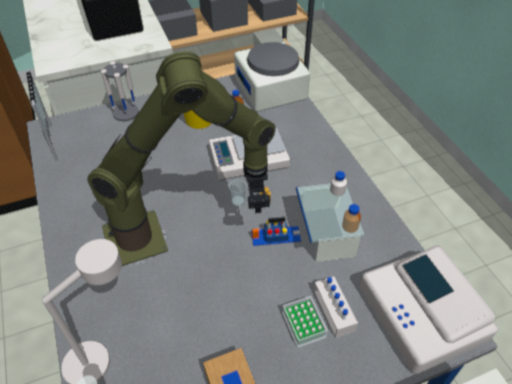

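```bash
python3 - <<'E'
from h import *
s=status.get_state(); im=cv2.imread('pics/w3.png'); h=cv2.cvtColor(im,cv2.COLOR_BGR2HSV)
m=cv2.inRange(h[140:230,200:310],(3,150,215),(18,255,255)); ys,xs=np.nonzero(m); xs=xs+200;ys=ys+140
rc=cv2.minAreaRect(np.column_stack([xs,ys]).astype(np.float32)); print(rc)
R=Ro.from_rotvec(s['ee_rot']).as_matrix()
def P(u,v,z):
    q=onz('wrist',u,v,z,s); return q.round(4),(R.T@(q-s['position'])*1000).round(1)
print('fin',P(*rc[0],.052)); print('plate',P(226,155,.008),P(283,155,.008))
print('handle front',P(253,232,.108))
for c in[(233,221),(273,221),(233,244),(273,244)]: print('tube',P(*c,.067))
# side: handle ends
im=cv2.imread('pics/s3.png');cv2.imwrite('pics/zs3.png',cv2.resize(im[200:260,235:315],None,fx=8,fy=8,interpolation=2))
E
```

```text
((253.5, 172.0), (20.0, 11.0), 90.0)
fin (array([ 0.4216, -0.1678,  0.052 ]), array([  0.2, 185.5,   1.6]))
plate (array([ 0.4021, -0.1966,  0.008 ]), array([-32.6, 229.5,  13.2])) (array([ 0.4196, -0.1308,  0.008 ]), array([ 35.5, 229.4,  13.2]))
handle front (array([ 0.4641, -0.1796,  0.108 ]), array([ -0.3, 129.6, -42.6]))
tube (array([ 0.4638, -0.2014,  0.067 ]), array([-21.4, 170.6, -47.8]))
tube (array([ 0.4747, -0.1606,  0.067 ]), array([ 20.8, 170.6, -47.8]))
tube (array([ 0.4897, -0.209 ,  0.067 ]), array([-22. , 170.7, -74.8]))
tube (array([ 0.5009, -0.167 ,  0.067 ]), array([ 21.4, 170.7, -74.8]))
```

View pics/zs3.png

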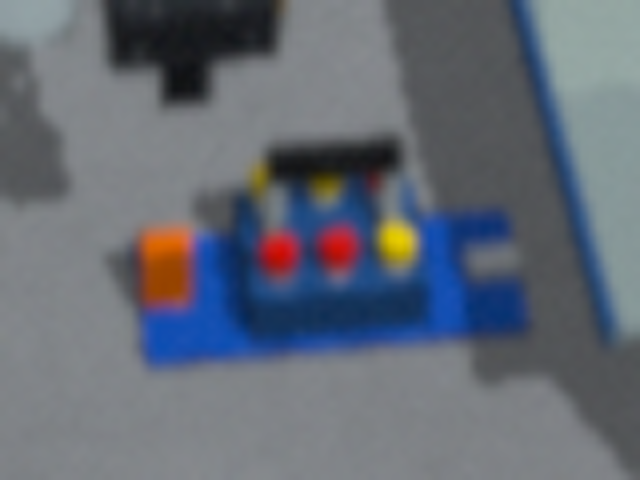

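```bash
python3 -m pendant '[[[0,0,-35,0,0,0,1],[0,15,-65,0,0,0,1],[0,50,-75.5,0,0,0,1],[0,85,-75.5,0,0,0,1],[0,112,-75.5,0,0,0,1],[0,127,-75.5,0,0,0,1],[0,132,-75.5,0,0,0,1],[0,132,-75.5,0,0,0,1]]]'
python3 - <<'E'
from h import *
go([.42,-.167,.24],165)
snap('wrist','w4.png'); snap('side','s4.png')
E
```

```text
t: 8.88
position: [0.4941, -0.1871, 0.1028]
ee_rot: [-1.318, -1.014, 1.017]
ft_force: [-0.3, 0.5, 0.1]
finger_gap: 0.0881
t 8.88 pos [ 0.4941 -0.1871  0.1028] yaw 165.13 tilt 0.17 F [-0.29  0.54  0.07] gap 0.0881
shift mm [   0.4 -136.9   77.2] rot [-0.17  0.13  0.  ]
```

View pics/w4.png

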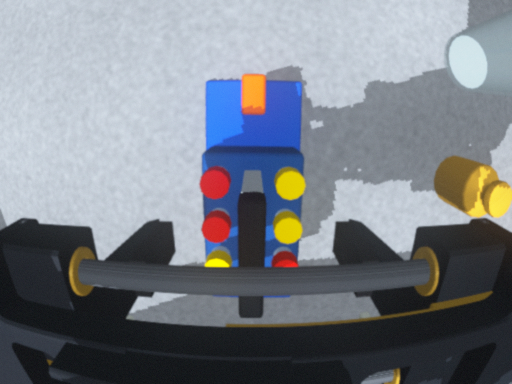

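View pics/s4.png

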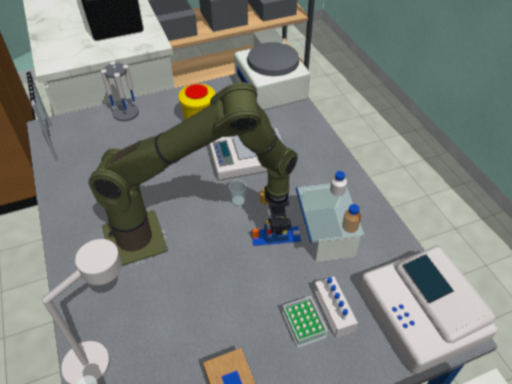

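```bash
python3 -m pendant '[[[0,-2,0,0,0,0,0.3],[0,-2,0,0,0,0,0],[0,-2,0,0,0,0,0],[0,-2,0,0,0,0,0],[0,-2,0,0,0,0,0],[0,-2,0,0,0,0,0],[0,-2,0,0,0,0,0],[0,-2,0,0,0,0,0],[0,-2,0,0,0,0,0],[0,-2,0,0,0,0,0]]]'
python3 -m pendant '[[[0,-5,0,0,0,0,0],[0,-15,0,0,0,0,0],[0,-35,0,0,0,0,0],[0,-60,0,0,0,0,0],[0,-90,0,0,0,0,0],[0,-120,0,0,0,0,0],[0,-145,0,0,0,0,0],[0,-155,0,0,0,0,0],[0,-155,0,0,0,0,0],[0,-155,0,0,0,0,0]]]'
python3 - <<'E'
from h import *
go([.59,.21,.26],172.5)
s=status.get_state()
snap('wrist','w5.png'); snap('side','s5.png')
print(calibration('wrist')['cx'])
E
```

```text
t: 10.22
position: [0.4937, -0.1875, 0.1045]
ee_rot: [-1.318, -1.013, 1.017]
ft_force: [-0.1, -1.1, -1.8]
finger_gap: 0.0114
t: 11.48
position: [0.4935, -0.1873, 0.2587]
ee_rot: [-1.316, -1.012, 1.018]
ft_force: [0.6, -0.5, -5.6]
finger_gap: 0.0112
t 11.47 pos [ 0.4935 -0.1873  0.2587] yaw 165.13 tilt 0.32 F [ 0.57 -0.48 -5.57] gap 0.0112
shift mm [408.7  -1.3   8.7] rot [-0.32 -7.37  0.01]
253.56122687242132
```

View pics/w5.png

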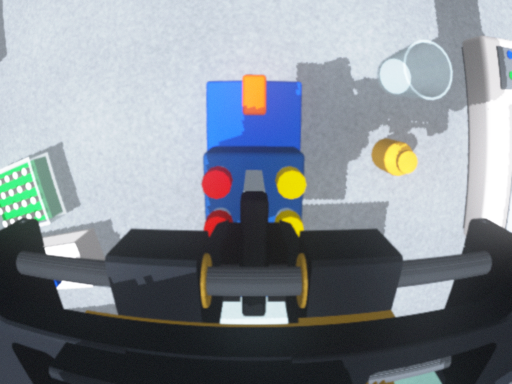

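View pics/s5.png

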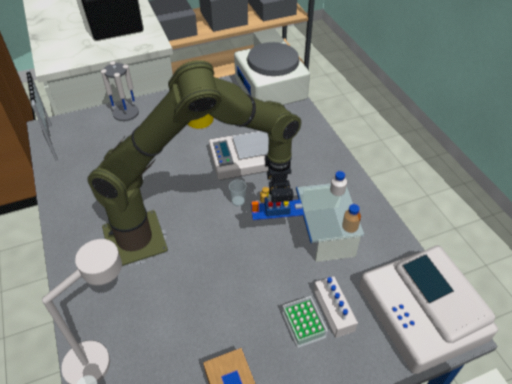

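```bash
python3 - <<'E'
from h import *
im=cv2.imread('pics/side0.png');cv2.imwrite('pics/zs0.png',cv2.resize(im[120:185,200:300],None,fx=8,fy=8,interpolation=2))
E
```

```text
(no output)
```

View pics/zs0.png

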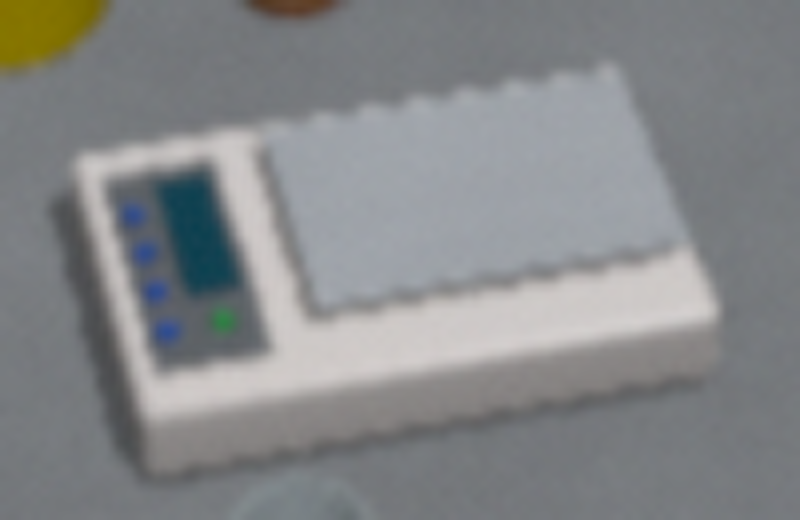

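```bash
python3 - <<'E'
from h import *
q=np.array([onz('side',200+(u+.5)/8-.5,120+(v+.5)/8-.5,.084) for u,v in[(262,128),(613,68),(688,245),(315,308)]])
e=q[1]-q[0]+q[2]-q[3];print(q.round(4),q.mean(0),np.degrees(np.arctan2(e[1],e[0])))
go([.598,.228,.26],172.5)
E
```

```text
[[0.5033 0.3086 0.084 ]
 [0.6962 0.2831 0.084 ]
 [0.6775 0.1415 0.084 ]
 [0.482  0.1702 0.084 ]] [0.58975166 0.22582181 0.084     ] -7.94113955381315
t 11.57 pos [ 0.4938 -0.1872  0.2587] yaw 165.14 tilt 0.31 F [-0.99  0.24 -5.55] gap 0.0112
shift mm [428.1  -1.3   5.7] rot [-0.31 -7.36  0.02]
```

```bash
python3 -m pendant '[[[10,0,0,0,0,0,0],[30,0,0,0,0,0,0],[62,0,1,0,-1,0,0],[102,0,2,0,-2,0,0],[147,0,3,0,-3,0,0],[192,0,4,0,-4,0,0],[237,0,5,0,-5,0,0],[282,0,6,0,-6,0,0],[325,0,7,0,-7,0,0],[362,0,8,0,-7.2,0,0],[392,0,9,0,-7.2,0,0],[412,0,9.5,0,-7.2,0,0]]]'
python3 -m pendant '[[[8,0,0,0,0,0,0],[13,0,0,0,0,0,0],[15,0,0,0,0,0,0],[15,0,0,0,0,0,0],[15,0,0,0,0,0,0]]]'
python3 - <<'E'
from h import *
go([.594,.227,.26],172.3)
snap('wrist','w6.png'); snap('side','s6.png'); snap('scene','c6.png')
E
```

```text
t: 13.08
position: [0.5903, 0.2162, 0.2593]
ee_rot: [-1.264, -1.11, 1.113]
ft_force: [0.1, -0.5, -5.8]
finger_gap: 0.0111
t: 13.7
position: [0.5931, 0.2274, 0.2597]
ee_rot: [-1.268, -1.107, 1.111]
ft_force: [-0.5, -0.4, -6.1]
finger_gap: 0.0114
t 13.7 pos [0.5931 0.2274 0.2597] yaw 172.27 tilt 0.18 F [-0.45 -0.35 -6.07] gap 0.0114
shift mm [-0.3 -0.3 -0.9] rot [-0.18 -0.03 -0.01]
```

View pics/w6.png

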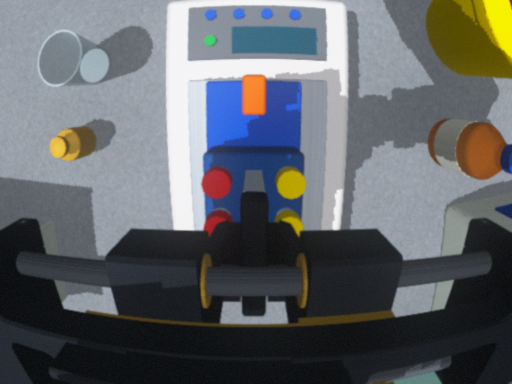

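View pics/s6.png

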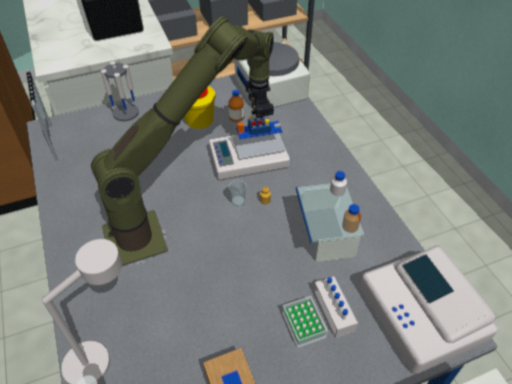

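View pics/c6.png

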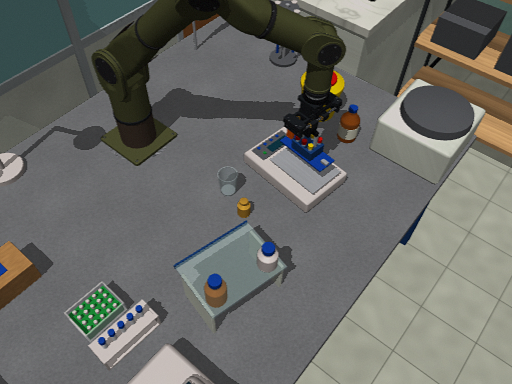

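```bash
python3 - <<'E'
from h import *
s=status.get_state(); R=Ro.from_rotvec(s['ee_rot']).as_matrix()
im=cv2.imread('pics/w6.png'); cv2.imwrite('pics/zw6.png',cv2.resize(im[60:230,160:350],None,fx=3.5,fy=3.5,interpolation=2))
def P(u,v,z):
    q=onz('wrist',u,v,z,s); return (R.T@(q-s['position'])*1000).round(1)
for u,v in[(188,81),(327,81),(188,150),(327,150),(188,210),(327,210)]: print(u,v,P(u,v,.084))
for u,v in[(168,6),(346,6)]: print('housing',P(u,v,.065))
print('carrier plate',P(208,82,.163),P(300,82,.163)); print('fin',P(254,86,.207),'tubes',P(217,183,.222),P(291,183,.222))
E
```

```text
188 81 [-65.3 176.1  97.4]
327 81 [ 73.9 176.1  97.9]
188 150 [-66.8 175.8  26.9]
327 150 [ 75.6 175.9  27.2]
188 210 [-70.2 175.6 -37.7]
327 210 [ 79.5 175.7 -37.8]
housing [-93.5 195.3 187.8]
housing [101.9 195.4 189. ]
carrier plate [-33.   97.   87.7] [34.  97.  87.8]
fin [ 0.4 53.  80.6] tubes [-20.1  37.8  26.6] [20.9 37.8 26.6]
```

View pics/zw6.png

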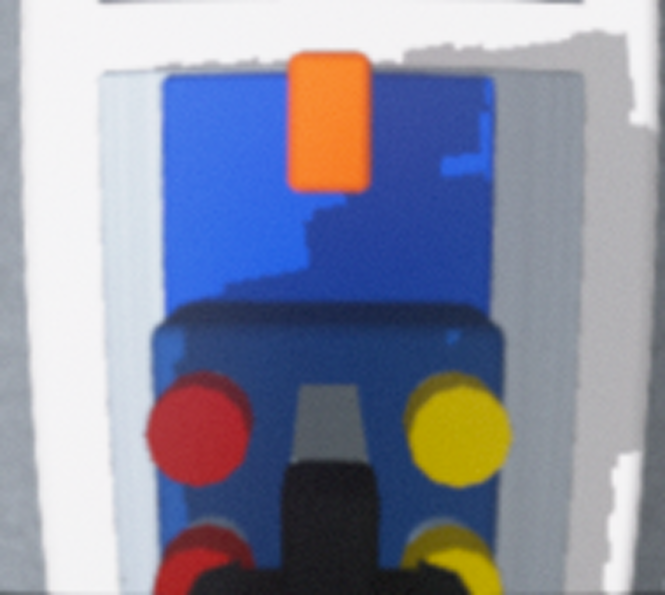

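```bash
python3 -m pendant '[[[1,6,0,0,0,0,0],[2,18,-1,0,0,0,0],[3,32,-1,0,0,0,0],[3,44,-1,0,0,0,0],[3,53,-1,0,0,0,0],[3,59,-1,0,0,0,0],[3,62,-1,0,0,0,0],[3,63,-1,0,0,0,0],[3,63,-1,0,0,0,0],[3,63,-1,0,0,0,0]]]'
python3 - <<'E'
from h import *
go([.594,.23,.1885],172.3)
snap('wrist','w7.png')
E
```

```text
t: 15.1
position: [0.5944, 0.2312, 0.1971]
ee_rot: [-1.267, -1.109, 1.11]
ft_force: [-0.7, 1.0, -5.7]
finger_gap: 0.0111
t 15.1 pos [0.5944 0.2312 0.1971] yaw 172.32 tilt 0.16 F [-0.75  0.95 -5.69] gap 0.0111
shift mm [-1.2  8.6  0.2] rot [-0.15  0.02  0.05]
```

View pics/w7.png

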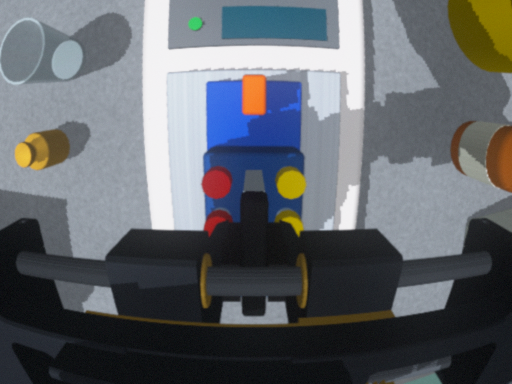

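```bash
python3 -m pendant '[[[0,2,0,0,0,0,0],[0,4,0,0,0,0,0],[0,6,0,0,0,0,0],[0,7.5,0,0,0,0,0],[0,8.5,0,0,0,0,0],[0,9.5,0,0,0,0,0],[0,10.5,0,0,0,0,0],[0,10.5,0,0,0,0,0],[0,10.5,0,0,0,0,0]]]'
python3 - <<'E'
from h import *
go([.594,.23,.1885],172.3)
E
```

```text
t: 16.27
position: [0.5941, 0.2311, 0.1864]
ee_rot: [-1.267, -1.108, 1.111]
ft_force: [-2.2, -0.5, -3.0]
finger_gap: 0.0116
t 16.27 pos [0.5941 0.2311 0.1864] yaw 172.33 tilt 0.18 F [-2.21 -0.51 -3.04] gap 0.0116
shift mm [-1.1 -2.1 -0. ] rot [-0.18  0.03  0.02]
```

```bash
python3 -m pendant '[[[0,0.6,0,0,0,0,0],[0,1.2,0,0,0,0,0],[0,1.8,0,0,0,0,0],[0,2.3,0,0,0,0,0],[0,2.3,0,0,0,0,0],[0,2.3,0,0,0,0,0]]]'
python3 - <<'E'
from h import *
go([.594,.23,.1885],172.3)
E
```

```text
t: 17.02
position: [0.5941, 0.2311, 0.184]
ee_rot: [-1.267, -1.108, 1.111]
ft_force: [-2.9, -2.4, 1.1]
finger_gap: 0.0113
t 17.02 pos [0.5941 0.2311 0.184 ] yaw 172.33 tilt 0.18 F [-2.86 -2.45  1.13] gap 0.0113
shift mm [-1.1 -4.5 -0. ] rot [-0.18  0.03  0.02]
```

Load is now on the pan. I'll open the fingers slowly and check before rising.

```bash
python3 -m pendant '[[[0,-0.5,0,0,0,0,0.15],[0,-0.5,0,0,0,0,0.3],[0,-0.5,0,0,0,0,0.5],[0,-0.5,0,0,0,0,0.6],[0,-0.5,0,0,0,0,0.6],[0,-0.5,0,0,0,0,0.6]]]'
python3 - <<'E'
from h import *
go([.594,.23,.1885],172.3)
snap('wrist','w8.png')
E
```

```text
t: 17.77
position: [0.5942, 0.2312, 0.1845]
ee_rot: [-1.267, -1.108, 1.111]
ft_force: [0.6, 0.0, 0.5]
finger_gap: 0.0528
t 17.77 pos [0.5942 0.2312 0.1845] yaw 172.33 tilt 0.18 F [0.6  0.01 0.51] gap 0.0528
shift mm [-1.2 -4.   0.1] rot [-0.18  0.03  0.03]
```

View pics/w8.png

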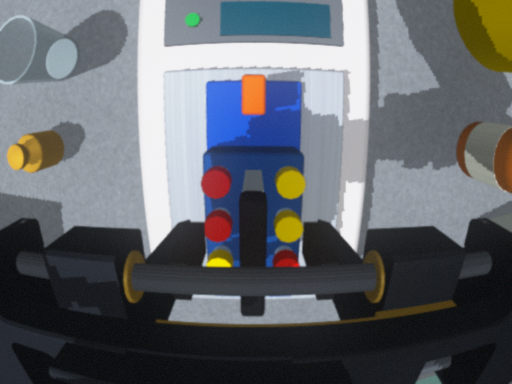

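Released and handle clear of both fingers. Rising.

```bash
python3 -m pendant '[[[0,-8,0,0,0,0,0.6],[0,-25,0,0,0,0,0.6],[0,-50,0,0,0,0,0.6],[0,-80,0,0,0,0,0.6],[0,-105,0,0,0,0,0.6],[0,-115,0,0,0,0,0.6],[0,-115,0,0,0,0,0.6],[0,-115,0,0,0,0,0.6]]]'
python3 - <<'E'
from h import *
go([.594,.23,.3],172.3)
s=status.get_state()
im=snap('wrist','w9.png'); b=snap('side','s9.png');c=snap('scene','c9.png')
cv2.imwrite('pics/zz.png',np.hstack([cv2.resize(b[90:190,195:305,::-1],(440,400)),cv2.resize(c[100:220,230:360,::-1],(360,400))]))
E
```

```text
t: 18.82
position: [0.5941, 0.2306, 0.2985]
ee_rot: [-1.267, -1.107, 1.113]
ft_force: [-0.0, 0.7, -0.1]
finger_gap: 0.0529
t 18.82 pos [0.5941 0.2306 0.2985] yaw 172.33 tilt 0.26 F [-0.04  0.68 -0.13] gap 0.0529
shift mm [-0.6 -1.5  0. ] rot [-0.26  0.03 -0.05]
```

View pics/w9.png

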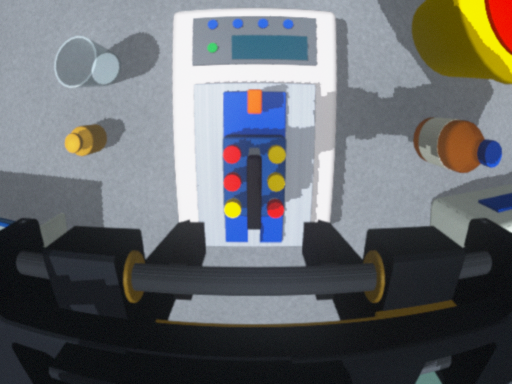

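View pics/zz.png

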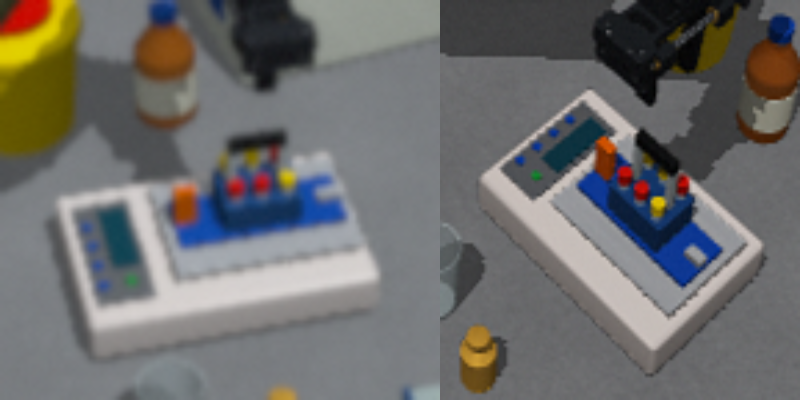

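```bash
python3 - <<'E'
from h import *
s=status.get_state(); R=Ro.from_rotvec(s['ee_rot']).as_matrix()
def P(u,v,z): return (R.T@(onz('wrist',u,v,z,s)-s['position'])*1000).round(1)
print('pan',P(195,84,.08),P(315,84,.08),P(205,246,.08),P(305,246,.08))
print('plate',P(223.5,92,.088),P(286,92,.088),P(226,242,.088),P(283,242,.088))
E
```

```text
pan [-66.5 218.9  97.9] [ 70.3 218.9  98.1] [ -61.7  218.  -101.2] [  66.   217.9 -101.2]
plate [-33.  210.9  87. ] [ 36.  210.8  87.1] [-33.7 210.  -91.3] [ 36.5 210.  -91.3]
```

```bash
python3 -c "
from plant import *
print(sign_off())"
```

```text
the job is handed in; nothing more can be done
None
```

I drew the carrier out by its orange grip until the handle was about 97 mm in front of the shelf edge. I let go with it standing upright, lifted it by the black handle, lowered it slowly onto the pan and let go. I handed the job in at about 19 s of the 54 s allowed; no verdict was reported.

- **Centring:** the last wrist picture puts the carrier's plate centre within about 1 mm of the pan's centre, with no visible difference in angle.
- **Upright and let go:** the side and scene views show it upright on the pan. The gripper is about 115 mm above its release height, and the wrist force is near zero.
- **Pan depression:** I could not measure this directly. From the carrier's weight (about 5.7 N) I work it out as about 4 mm. Just before release the tool was pressing down with about 1 N more, which would be 5 mm at most.
- **Pan position before lowering:** the scene and side views disagreed by about 8 mm in x. I aimed at their average, corrected sideways by a wrist-camera reading of the pan.
- **Other things on the bench:** none looked moved in the pictures, but I did not re-measure their positions.

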